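Pin a link plate to a leaning pivot jig

ROBOT

A 6-joint arm with a two-finger parallel gripper is mounted at the origin on the work surface. World frame = base frame: x ahead of the robot, y to its left, z up, the work surface at z = 0. Lengths are in m, angles in rad, forces in N, time in s.
With the tool pointing down it reaches from about 0.2 to 0.875 m from the base axis. Payload 3.4 kg.
Tool frame: the origin (TCP) lies midway between the tips of the shut fingers; the grasp point (between the pads) lies 19 mm behind it (r.tcp_to_grasp is the distance from the TCP to the grasp point, in m); y points along the fingers, x is the direction in which the jaws open and shut, and the axes are right-handed (so a half turn about y gives the same grasp; the last joint's range is limited). The gripper opens to 94 mm and grips with 3 to 60 N. Pads are 16 mm wide; open, the fingers measure 119 mm over their backs; the gripper's body (75 mm by 177 mm) begins 78 mm behind the grasp point.
Start: joints at [1.204, 0.276, 1.505, -0, 1.361, -0.121], TCP at [0.14, 0.558, 0.205] pointing down, gripper open.
Joint ranges: [-2.89, 2.89], [-0.75, 2.08], [0.22, 2.7], [-1.18, 4.32], [0.11, 2.71], [-2.7, 2.7]. Speed limits (rad/s): [2.57, 2.57, 3.14, 3.14, 3.14, 3.14].

INTERFACE

Orientations are given as [roll, pitch, yaw] about the fixed x, y, z axes, in that order (R = Rz(yaw) Ry(pitch) Rx(roll)).
In Python, from cell import r, get_image, spotter gives the robot as it stands.
- The arm moves only by the shell command python3 -m creep 'ROWS' [FORCE]. ROWS is a JSON object of lists of equal length, an entry for each row: "delta_pos": the shift along the tool's x, y, z in mm, a list of three; "rotation": the turn, a rotation vector about the tool's x, y, z in rad, a list of three; "fingers": the opening, from -1 (shut) to 1 (fully open). In form: {"delta_pos": [[tx, ty, tz], ...], "rotation": [[ax, ay, az], ...], "fingers": [fingers, ...]}. A call has 1 to 5 rows; each row is the pose to reach, as a shift and turn from the pose commanded when the call began, along the tool's axes at that moment; what a row does not reach only later rows make up. A row lasts 1/10 s, in which the tool goes at most 50 mm and 8.59 degrees, less where a joint would pass 70% of its speed; a pose out of reach is approached as far as the arm can. A call with a gripper value outside its range is refused whole. The fingers move at their own pace and stop on an object; FORCE is the grip in N (left out, the last holds). Time passes only in rows, so rows that repeat a pose let the fingers close. It gives the time, the measured TCP pose, the force and the opening at its end, in the units of the state.
- r.get_state(): the state, without advancing time (a new reading comes with each control period).
- get_image(name): name is "scene" or "top" or "wrist"; returns a dict with "img" (480x640x3 uint8, red, green, blue), "mtx" (3x3 intrinsics, pixels), "cam_to_world" (4x4, takes a point from camera to world coordinates). Camera axes: x right, y up, looking along -z (the intrinsics and any distortion apply to the point x, -y, -z); pixel columns grow to the right and rows downward; lengths in m; the calibration is good to about 2 mm. The wrist camera is an equidistant fisheye: a pixel r from the principal point sees the ray r / f radians off the axis. A picture is of the moment at which its call begins. There is no depth.
- r.close_job(): hands the job in, once; it reports no verdict.
Trained networks look in a picture, given as the dict that the camera call returned (one of the last four; its "shot" number tells which), for a name from the list of things; names that differ only in an ending like _2 or _b are one class to them, and where a whole thing is asked for, a point or a joint stands for the part that bears it (a point fixed in the world has none). Each returns a list of dicts, best first, with "p" (0 to 1); they miss things now and then, are a little off and sometimes report something else, mostly with a low value. They report only what shows in the picture. A call takes as long as a camera call. They do not tell look-alikes from the thing itself.
- spotter.search_frame(name, picture): "extent" ([left, top, right, bottom] in pixels, round what is visible of it).
The state is a dict: "time_s": time; "q": joint angles; "qvel": joint speeds; "effort": joint torques, N m; "ee_pos": TCP position; "eef_rot": TCP orientation; "wrist_force": force on the tool from outside, world axes, zero at the start; "moment": the same for the moment, N m; "finger_gap": finger opening in m.
Only numpy, scipy, OpenCV 4.12 (cv2) and the standard library are available. Lean on these libraries where they do the work, as an engineer would, in place of code of your own. Each camera call takes 0.05 s, during which the arm holds its last target. There are 200 camera calls.

TASK

Lay the aluminium link plate onto the two dowels of the leaning pivot jig so that it sits fully down on both shoulders, and let go of it. Then take the longer of the two axles from the wooden rack and slide it through the plate's middle hole and both lugs of the jig until its flange rests on the plate, and let go. Leave the short axle in the rack and the tin and the chainring where they are.

Things in the scene. Friction and masses are not known exactly. Their poses are not given: they have to be found in the camera images.
- jig: Grey steel jig leaning 30 deg from vertical, fixed on a steel foot 180 x 150 x 12 mm. Origin: on the common axis of its holes, 30 mm above the table. z: up along that axis, leaning roughly towards the robot; y: level, along the line between the two dowels; x: up and away from the robot. A back plate at x -46 to -34 mm, 70 mm wide (y), up to z 100 mm, holds two lugs 12 mm thick.
- jig_lower (a point): Centre of the hole's mouth on top of the lower lug (z 48 to 60 mm of the jig, 50 mm wide in y, x -46 to +25 mm). Hole: through, 15 mm in diameter, along the jig's z, with 2 mm chamfer. Axes as the jig's.
- jig_upper (a point): Centre of the hole's mouth on top of the upper lug (z 88 to 100 mm of the jig, 130 mm wide in y, x -46 to +25 mm). Same hole, in line with the lower one. At x=0, y=+/-50 mm of the jig stand two round shoulders 20 mm in diameter, z 100 to 125 mm, each with a steel dowel 10 mm in diameter on it, z 125 to 156 mm, tapering to 5 mm over the last 9 mm.
- jig_seat (a point): Where the centre of the link plate (mid-thickness) lies once seated on the shoulders: on the holes' axis, z 129 mm of the jig. Axes as the jig's.
- plate: Aluminium link plate, 50 (x) x 140 (y) x 8 (z) mm, 160 g, the same either way round. Through holes: 16 mm in diameter at the centre (axle), 12 mm at y=+/-50 mm (dowels). Origin: centre of the underside. At the start it lies loose and flat on the wooden block, overhanging its long edges by about 10 mm and its ends by 15 mm; it can be taken across its 50 mm width.
- plate_mid (a point): Centre of the link plate at mid-thickness, 4 mm above its origin. Axes as the plate's.
- block: Fixed wooden block under the plate, 30 (x) x 110 (y) x 30 (z) mm. Origin: centre of the underside, on the table.
- rack: Fixed dark wooden rack, 130 (x) x 60 (y) x 50 (z) mm, with two holes 13 mm in diameter and 44 mm deep at x=+/-35 mm. One axle stands in each; which one is where varies. Origin: centre of the underside, on the table.
- axle_long: Long steel axle, 149 mm, 170 g, standing nose down in the rack with up to 2 deg of play, tip 6 mm above the table. Origin: nose tip; z: towards the head. Nose 5 to 12 mm in diameter over 12 mm, shaft 12 mm to z 105 mm, flange 26 mm in diameter z 105 to 109, square dark head 18 x 18 mm (flats across x and y) z 109 to 149 to hold it by. Fully home, its origin is at z 28 mm of the jig.
- axle_short: The short axle, same shape, but its shaft is 70 mm long and it is 114 mm overall; stands in the other hole of the rack. To be left there. Origin: at the tip of the nose.
- tin: Bystander: round aluminium tin, 70 mm in diameter and 70 mm high. Origin: centre of its underside.
- chainring: Bystander: dark steel toothed ring, about 120 mm outside diameter, 8 mm thick, lying flat. Origin: centre of its underside.
Things that resemble listed ones, but are neither listed nor needed, are in the scene too. Leave any green look-alike of the axle_long alone.

How it is judged:
On the way, in this order (a step that is already met when the one before it is completed fails the run):
1. the plate sits fully down on both shoulders, over both dowels, and is released (distance between plate_mid and jig_seat below 0.004 m and angle between the z axis of plate and the z axis of jig, either way round below 0.06 rad and angle between the y axis of plate and the y axis of jig, either way round below 0.08 rad and contact force between the fingers and plate below 0.3 N and linear speed of plate below 0.02 m/s), for 0.2 s.
2. the long axle's nose has passed through the plate into the upper lug (angle between the z axis of axle_long and the z axis of jig, either way round below 0.07 rad and x of axle_long in the frame of jig between -0.0045 and 0.0045 m and y of axle_long in the frame of jig between -0.0045 and 0.0045 m and z of axle_long in the frame of jig below 0.096 m), for 0.05 s.
3. the long axle's nose has passed on into the lower lug (angle between the z axis of axle_long and the z axis of jig, either way round below 0.07 rad and x of axle_long in the frame of jig between -0.0045 and 0.0045 m and y of axle_long in the frame of jig between -0.0045 and 0.0045 m and z of axle_long in the frame of jig below 0.056 m), for 0.05 s.
At the end, for the whole second after the job is handed in: The link plate lies on the two shoulders over both dowels (its centre within 4 mm of the seat, within 0.06 rad of flat), and the long axle stands through the plate and both lugs, its flange on the plate (within 3 mm of fully home, within 0.07 rad of the jig's axis), both at rest and released (distance between plate_mid and jig_seat below 0.004 m and angle between the z axis of plate and the z axis of jig, either way round below 0.06 rad and angle between the y axis of plate and the y axis of jig, either way round below 0.08 rad and angle between the z axis of axle_long and the z axis of jig, either way round below 0.07 rad and x of axle_long in the frame of jig between -0.0045 and 0.0045 m and y of axle_long in the frame of jig between -0.0045 and 0.0045 m and z of axle_long in the frame of jig between 0.024 and 0.031 m and linear speed of each of axle_long, plate below 0.02 m/s); the robot touches nothing.
It fails at once if the tin is moved by more than 30 mm (distance of tin from where it was at the start of the episode above 0.03 m).
It fails at once if the chainring is moved by more than 30 mm (distance of chainring from where it was at the start of the episode above 0.03 m).
It fails at once if the short axle is moved by more than 30 mm (distance of axle_short from where it was at the start of the episode above 0.03 m).
It also fails if it takes over 72 s, if anything falls off the work surface, if the arm or the gripper's body presses on something with over 40 N, if the wrist force passes 120 N, or if a joint passes its speed limit or range.

## Working session

There is one attempt and no reset: what is moved stays moved. The work goes in short steps, Python scripts to look and compute and a shell command to move; the robot and the scene stay as the last step left them, time stands still between calls to the robot, and variables do not carry over. Pictures are saved under pics/ and viewed, about 8 in all and at most 12, crops included, and the job is handed in when it is done.

```bash
ls; mkdir -p pics
python3 - <<'E'
from cell import r,get_image,spotter
import cv2,numpy as np
np.set_printoptions(precision=4,suppress=True)
print(r.get_state())
for c in ["scene","top"]:
    p=get_image(c); cv2.imwrite(f"pics/{c}0.png",p["img"][:,:,::-1])
    print(c,p["mtx"].tolist(),p["cam_to_world"])
    for n in ["jig","plate","block","rack","axle_long","axle_short","tin","chainring"]:
        print(n,[(np.round(d["extent"]).tolist(),round(d["p"],2)) for d in spotter.search_frame(n,p)][:4])
E
```

```text
pics
{'time_s': 0.0, 'q': array([ 1.204 ,  0.2766,  1.5061,  0.    ,  1.3607, -0.121 ]), 'qvel': array([ 0.0016, -0.0006, -0.0016, -0.0016,  0.0006, -0.0004]), 'effort': array([  0.0005, -40.4598, -23.7225,   0.0702,   0.035 ,  -0.0001]), 'ee_pos': array([0.1397, 0.5572, 0.2046]), 'eef_rot': array([-1.5706,  0.0018,  1.325 ]), 'wrist_force': array([-0.0868,  0.0258,  0.4065]), 'moment': array([-0.0031,  0.0314,  0.0383]), 'finger_gap': 0.09331284826784844}
scene [[543.9435252393176, 0.0, 310.93090465216363], [0.0, 543.9435252393176, 240.65697100301196], [0.0, 0.0, 1.0]] [[-0.8692 -0.3788  0.3179  0.9508]
 [ 0.4943 -0.6846  0.5357  0.6397]
 [ 0.0147  0.6227  0.7823  1.0096]
 [ 0.      0.      0.      1.    ]]
jig [([265.0, 203.0, 323.0, 282.0], 0.95), ([305.0, 360.0, 342.0, 410.0], 0.63), ([434.0, 307.0, 452.0, 339.0], 0.42), ([237.0, 159.0, 292.0, 196.0], 0.15)]
plate [([234.0, 155.0, 293.0, 192.0], 0.76)]
block [([249.0, 175.0, 283.0, 196.0], 0.71)]
rack [([384.0, 321.0, 455.0, 384.0], 0.74)]
axle_long [([430.0, 308.0, 452.0, 341.0], 0.87), ([456.0, 344.0, 484.0, 387.0], 0.56)]
axle_short [([407.0, 335.0, 418.0, 358.0], 0.78)]
tin [([304.0, 358.0, 341.0, 408.0], 0.67)]
chainring [([184.0, 185.0, 232.0, 222.0], 0.71)]
top [[456.7187195949012, 0.0, 317.6649172450391], [0.0, 456.7187195949012, 238.21635748336936], [0.0, 0.0, 1.0]] [[-0.0084  0.9983 -0.0569  0.5424]
 [-0.9997 -0.0097 -0.0233  0.0199]
 [-0.0238  0.0567  0.9981  0.9977]
 [ 0.      0.      0.      1.    ]]
jig [([304.0, 198.0, 370.0, 243.0], 0.76)]
plate [([170.0, 263.0, 188.0, 279.0], 0.74), ([449.0, 227.0, 484.0, 292.0], 0.66)]
block [([162.0, 300.0, 190.0, 316.0], 0.52)]
rack [([168.0, 253.0, 209.0, 323.0], 0.8)]
axle_long [([164.0, 302.0, 192.0, 312.0], 0.65)]
axle_short [([168.0, 261.0, 188.0, 282.0], 0.66)]
tin [([186.0, 172.0, 220.0, 211.0], 0.97)]
chainring [([437.0, 155.0, 488.0, 212.0], 0.85), ([164.0, 304.0, 190.0, 312.0], 0.48)]
```

Run:
```python
import cv2,numpy as np
t=cv2.imread("pics/top0.png")
cv2.imwrite("pics/topz.png",cv2.resize(t[140:350,140:510],(800,454),interpolation=cv2.INTER_CUBIC))
s=cv2.imread("pics/scene0.png")
cv2.imwrite("pics/scenez.png",cv2.resize(s[140:440,170:510],(680,600),interpolation=cv2.INTER_CUBIC))
```

```text
(no output)
```

View pics/topz.png

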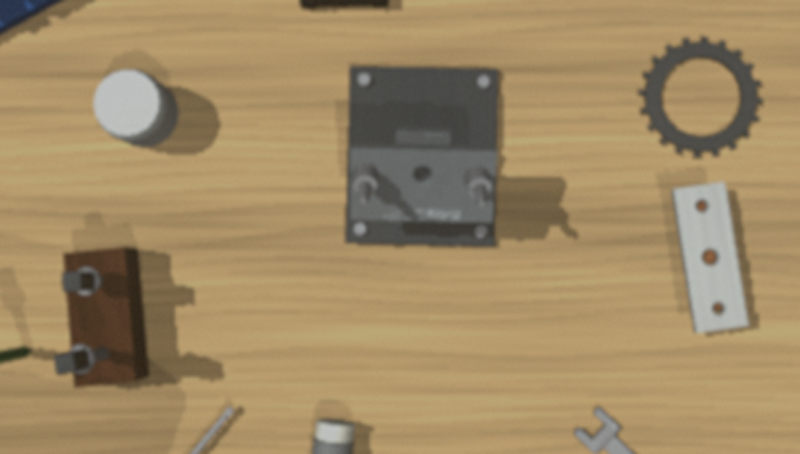

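View pics/scenez.png

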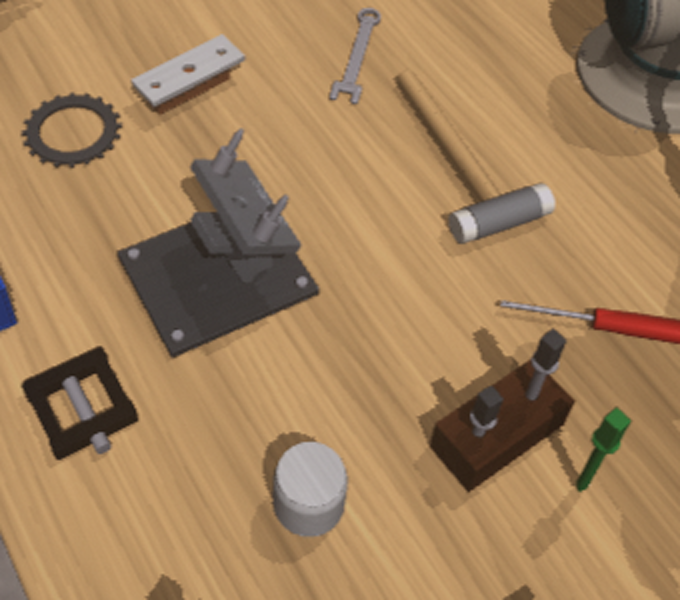

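Long axle candidates: the grey one at scene (442,322), protruding more from the rack; the grey one at (412,347), which is shorter; and the green look-alike beside the rack at (470,365). The first fits. I'll confirm it in an enlarged crop, together with the jig dowels.

Run:
```python
import cv2,numpy as np
from cell import get_image
w=get_image("wrist");print(w["mtx"].tolist(),w["cam_to_world"].round(4).tolist())
cv2.imwrite("pics/wrist0.png",w["img"][:,:,::-1])
t=cv2.imread("pics/top0.png");s=cv2.imread("pics/scene0.png")
c=lambda im,x,y,wd,h,k:cv2.resize(im[y:y+h,x:x+wd],None,fx=k,fy=k,interpolation=cv2.INTER_CUBIC)
a=c(t,295,165,80,60,5)   # 400x300
b=c(s,255,195,80,60,5)
d=c(s,380,300,80,60,5)
e=cv2.resize(w["img"][:,:,::-1],(400,300),interpolation=cv2.INTER_AREA)
cv2.imwrite("pics/mos1.png",np.vstack([np.hstack([c(t,295,190,80,60,5),b]),np.hstack([d,e])]))
```

```text
[[371.64829954431775, 0.0, 313.77454123262777], [0.0, 371.64829954431775, 238.93068710214786], [0.0, 0.0, 1.0]] [[0.2438, -0.9314, -0.2704, 0.0612], [0.9698, 0.234, 0.0682, 0.5778], [-0.0003, -0.2789, 0.9603, 0.3843], [0.0, 0.0, 0.0, 1.0]]
```

View pics/mos1.png

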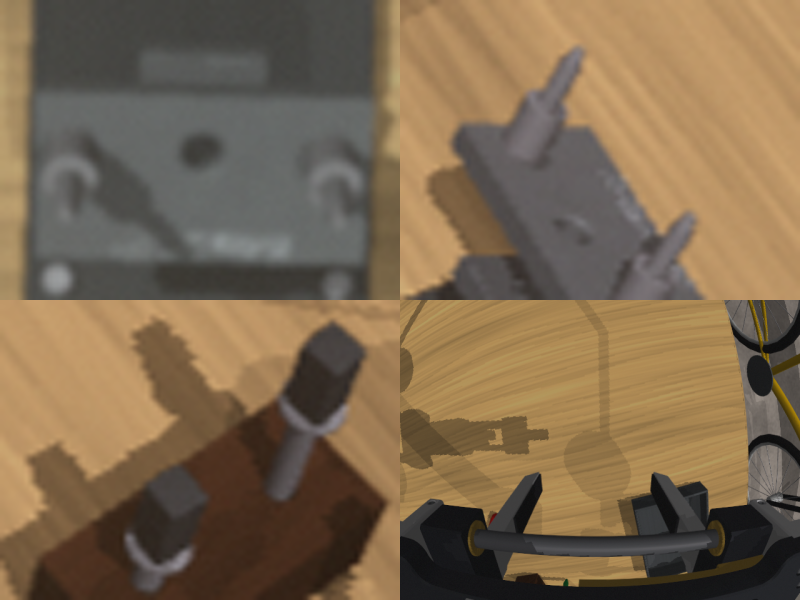

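The mosaic confirms it: the long axle stands in the rack hole with the smaller world x, at scene (442,322). The dowel tips are at scene (290.6,205) and (312.6,238.4). Next I'll fit the poses.

```bash
cat > h.py <<'E'
import numpy as np,cv2
from scipy.optimize import least_squares
from scipy.spatial.transform import Rotation as R
np.set_printoptions(precision=4,suppress=True)
C={"scene":(543.9435,310.931,240.657,np.array([[-0.8692,-0.3788,0.3179,0.9508],[0.4943,-0.6846,0.5357,0.6397],[0.0147,0.6227,0.7823,1.0096],[0,0,0,1]])),
"top":(456.7187,317.665,238.216,np.array([[-0.0084,0.9983,-0.0569,0.5424],[-0.9997,-0.0097,-0.0233,0.0199],[-0.0238,0.0567,0.9981,0.9977],[0,0,0,1]]))}
def proj(c,P):
    f,cx,cy,T=C[c]; q=(np.atleast_2d(P)-T[:3,3])@T[:3,:3]
    return np.c_[cx+f*q[:,0]/-q[:,2],cy-f*q[:,1]/-q[:,2]]
def hit(c,u,z):
    f,cx,cy,T=C[c]; d=T[:3,:3]@np.array([(u[0]-cx)/f,-(u[1]-cy)/f,-1]); return T[:3,3]+d*(z-T[2,3])/d[2]
def jigT(x,y,yaw):
    T=np.eye(4); T[:3,:3]=R.from_euler("z",yaw).as_matrix()@R.from_euler("y",-30,degrees=True).as_matrix(); T[:3,3]=[x,y,.03]; return T
E
cat > m.py <<'E'
from h import *
J=[("scene",(290.6,205),(0,-50,156)),("scene",(312.6,238.4),(0,50,156)),("scene",(290,240.6),(0,0,100)),
("top",(309,232.5),(0,50,156)),("top",(363,233),(0,-50,156)),("top",(335,220),(0,0,100)),
("top",(302,208.4),(25,65,100)),("top",(370,208.4),(25,-65,100)),("top",(301,242.4),(-46,65,100)),("top",(369.4,243.6),(-46,-65,100))]
def res(p):
    T=jigT(*p); return np.concatenate([proj(c,T[:3,:3]@(np.array(q)/1000)+T[:3,3])[0]-u for c,u,q in J])
s=least_squares(res,[.55,0,0],loss="soft_l1"); print("jig",s.x);print(res(s.x).reshape(-1,2))
print([jigT(*s.x)[:3,:3]@np.array(v)+jigT(*s.x)[:3,3] for v in [(0,0,.129),(0,0,.1)]])
Z=lambda a,b:(140+a/2.162,140+b/2.162)
for n,u in [("pc",(673,189)),("pc",(725,182)),("pc",(749,325)),("pc",(696,333)),("h",(702,206)),("h",(710,257)),("h",(718,308))]: print(n,hit("top",Z(*u),.038))
for n,u,z in [("c",(132,82),.038),("c",(225,38),.038),("c",(245,58),.038),("c",(152,106),.038),("h",(156,85),.038),("h",(189,68),.038),("h",(222,51),.038)]: print("scene",n,hit("scene",(170+u[0]/2,140+u[1]/2),z))
D=lambda a,b:(380+a/5,300+b/5)
for n,u,z in [("headtop",(337,42),.155),("flange",(312,110),.113),("entry",(283,196),.05),("Sheadtop",(180,185),.12),("rackc",(385,203),.05),("rackc",(40,258),.05)]: print(n,hit("scene",D(*u),z))
for n,u,z in [("headtop",(67,361),.155),("flange",(83,359),.113),("Sheadtop",(74,281),.12),("rackTL",(64,254),.05),("rackBL",(75,386),.05)]: print("top",n,hit("top",Z(*u),z))
for n,u in [("g",(584,488))]: print("greenfoot",hit("scene",(170+u[0]/2,140+u[1]/2),0))
print("greenhead",hit("scene",(170+615/2,140+415/2),.149), "tin",hit("top",Z(127,103),.07))
E
python3 m.py
```

```text
jig [ 0.6768  0.0048 -0.0221]
[[-0.3106 -0.4512]
 [ 0.4769 -0.9135]
 [-0.4334 -0.2207]
 [-0.7555  0.3236]
 [ 0.0458  0.4855]
 [ 0.3847  0.4183]
 [-0.3651 -0.2593]
 [-0.285   0.4728]
 [ 1.202  -1.2483]
 [-1.5259 -1.6255]]
[array([0.6123, 0.0062, 0.1417]), array([0.6268, 0.0059, 0.1166])]
pc [ 0.617  -0.2377  0.038 ]
pc [ 0.6233 -0.2878  0.038 ]
pc [ 0.4855 -0.3068  0.038 ]
pc [ 0.4782 -0.2562  0.038 ]
h [ 0.6003 -0.2651  0.038 ]
h [ 0.5509 -0.2715  0.038 ]
h [ 0.5019 -0.2778  0.038 ]
scene c [ 0.6255 -0.2815  0.038 ]
scene c [ 0.4868 -0.2963  0.038 ]
scene c [ 0.4817 -0.2513  0.038 ]
scene c [ 0.6214 -0.2323  0.038 ]
scene h [ 0.6016 -0.2624  0.038 ]
scene h [ 0.5522 -0.2694  0.038 ]
scene h [ 0.5014 -0.2767  0.038 ]
headtop [0.4629 0.3139 0.155 ]
flange [0.4661 0.3169 0.113 ]
entry [0.4664 0.3196 0.05  ]
Sheadtop [0.5322 0.3208 0.12  ]
rackc [0.433  0.3418 0.05  ]
rackc [0.566  0.2948 0.05  ]
top headtop [0.4659 0.3116 0.155 ]
top flange [0.4638 0.3117 0.113 ]
top Sheadtop [0.5337 0.3181 0.12  ]
top rackTL [0.5591 0.3519 0.05  ]
top rackBL [0.4325 0.34   0.05  ]
greenfoot [0.4585 0.4061 0.    ]
greenhead [0.4635 0.4008 0.149 ] tin [0.7021 0.2858 0.07  ]
```

Top and scene views agree within about 3 mm. The plate centre is at (0.5515,-0.2705), with its long axis 7.6° from world x. The jig is at (0.677,0.005), yaw -0.022. I'll move over to the plate now.

```bash
cat > d.py <<'E'
# d.py: shift/turn from the present pose to a target: tool-point given at grasp point + offset
import sys,numpy as np
from h import *
from cell import r
def to(pos,Rt,q=True):
    s=r.get_state(); Rc=R.from_euler("xyz",s["eef_rot"]); 
    d=Rc.inv().apply(np.array(pos)-s["ee_pos"])*1000; w=(Rc.inv()*R.from_matrix(Rt)).as_rotvec()
    print("t",round(s["time_s"],2),"d_mm",d.round(1),"rotvec",w.round(3),"tcp",s["ee_pos"],"F",s["wrist_force"].round(1),"gap",round(s["finger_gap"],4))
def down(yaw):
    c,s=np.cos(yaw),np.sin(yaw); return np.array([[c,0,-s],[s,0,c],[0,-1,0.]])
def jigR(T): return np.c_[T[:3,0],-T[:3,2],T[:3,1]]
E
python3 - <<'E'
from d import *
print(r.tcp_to_grasp)
to((.5515,-.2705,.2),down(np.radians(-82.4)))
to((.5515,-.2705,.2),down(np.radians(-2)))
E
```

```text
0.0188
t 0.95 d_mm [-703.2    5.4 -600.7] rotvec [-0.     2.763  0.   ] tcp [0.1399 0.5577 0.2055] F [0.6 0.1 0.1] gap 0.0936
t 0.95 d_mm [-703.2    5.4 -600.7] rotvec [-0.    1.36  0.  ] tcp [0.1399 0.5577 0.2055] F [0.6 0.1 0.1] gap 0.0936
```

```bash
python3 -m creep '{"delta_pos":[[-35,-20,-30],[-70,-40,-60],[-105,-45,-90],[-140,-45,-120],[-175,-45,-150]],"rotation":[[0,0.14,0],[0,0.28,0],[0,0.42,0],[0,0.56,0],[0,0.7,0]],"fingers":[1,1,1,1,1]}'
python3 - <<'E'
from d import *
to((.5515,-.2705,.2),down(np.radians(-82.4)))
E
```

```text
time_s: 1.45
ee_pos: [0.2434, 0.35, 0.251]
eef_rot: [-1.571, -0.002, 0.62]
wrist_force: [0.6, 0.4, 0.4]
finger_gap: 0.094
t 1.45 d_mm [-109.9   50.8 -684. ] rotvec [-0.002  2.058  0.001] tcp [0.2434 0.35   0.251 ] F [0.6 0.4 0.4] gap 0.094
```

```bash
python3 -m creep '{"delta_pos":[[-8,0,-46],[-16,0,-92],[-24,0,-138],[-32,0,-184],[-40,0,-230]],"rotation":[[0,0.14,0],[0,0.28,0],[0,0.42,0],[0,0.56,0],[0,0.7,0]],"fingers":[1,1,1,1,1]}'
python3 - <<'E'
from d import *
to((.5515,-.2705,.2),down(np.radians(-82.4)))
E
```

```text
time_s: 1.95
ee_pos: [0.3454, 0.1399, 0.2508]
eef_rot: [-1.57, -0.001, -0.081]
wrist_force: [0.8, -0.0, -0.9]
finger_gap: 0.0939
t 1.95 d_mm [ 238.4   50.9 -392.5] rotvec [-0.001  1.358  0.001] tcp [0.3454 0.1399 0.2508] F [ 0.8 -0.  -0.9] gap 0.0939
```

```bash
python3 -m creep '{"delta_pos":[[24,0,-40],[48,0,-80],[72,0,-120],[96,0,-160],[120,0,-200]],"rotation":[[0,0.14,0],[0,0.28,0],[0,0.42,0],[0,0.56,0],[0,0.7,0]],"fingers":[1,1,1,1,1]}'
python3 - <<'E'
from d import *
to((.5515,-.2705,.2),down(np.radians(-82.4)))
E
```

```text
time_s: 2.45
ee_pos: [0.4502, -0.0688, 0.2507]
eef_rot: [-1.57, -0.0, -0.782]
wrist_force: [1.0, 0.2, -0.0]
finger_gap: 0.0942
t 2.45 d_mm [214.   50.7 -71.8] rotvec [-0.001  0.657  0.   ] tcp [ 0.4502 -0.0688  0.2507] F [ 1.   0.2 -0. ] gap 0.0942
```

```bash
python3 -m creep '{"delta_pos":[[45,10,-15],[90,20,-30],[135,30,-45],[180,40,-60],[214,50,-72]],"rotation":[[0,0.13,0],[0,0.27,0],[0,0.4,0],[0,0.53,0],[0,0.655,0]],"fingers":[1,1,1,1,1]}'
python3 - <<'E'
from d import *
from cell import get_image,spotter
to((.5515,-.2705,.2),down(np.radians(-82.4)))
w=get_image("wrist");np.savez("w1.npz",T=w["cam_to_world"]);cv2.imwrite("pics/w1.png",w["img"][:,:,::-1])
print(spotter.search_frame("plate",w)[:3])
to((.5515,-.2705,.2),down(np.radians(-82.4)))
E
```

```text
time_s: 2.95
ee_pos: [0.5532, -0.2709, 0.1997]
eef_rot: [-1.57, -0.001, -1.437]
wrist_force: [-0.6, -0.3, 0.3]
finger_gap: 0.0936
t 2.95 d_mm [-0.6 -0.3 -1.6] rotvec [-0.     0.002  0.001] tcp [ 0.5532 -0.2709  0.1997] F [-0.6 -0.3  0.3] gap 0.0936
[{'extent': [284.6, 145.8, 345.0, 293.4], 'p': 0.94}]
t 3.05 d_mm [-2.  -2.3 -1.4] rotvec [0.002 0.003 0.   ] tcp [ 0.5531 -0.2723  0.1977] F [0.2 0.3 0.2] gap 0.0938
```

View pics/w1.png

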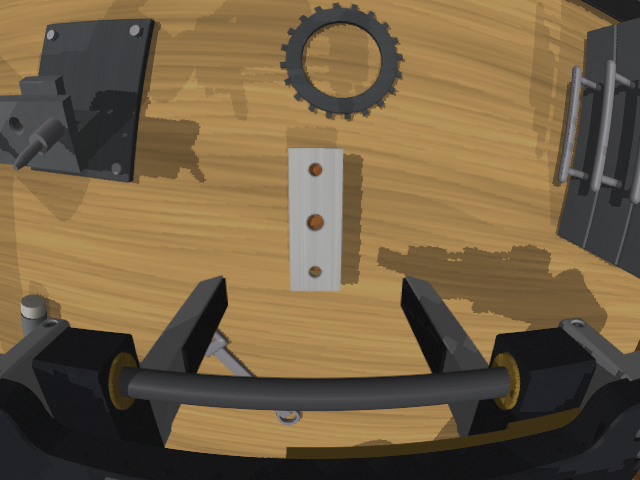

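The wrist view shows the plate upright and aligned with the jaws, with holes at (315.5,170), (315,222) and (315,271.5).

```bash
cat >> h.py <<'E'
def whit(T,u,z):
    f,cx,cy=371.648,313.7745,238.9307; v=np.array(u,float)-[cx,cy]; r=np.hypot(*v); a=r/f
    d=np.array([np.sin(a)*v[0]/r,-np.sin(a)*v[1]/r,-np.cos(a)]); d=T[:3,:3]@d; return T[:3,3]+d*(z-T[2,3])/d[2]
E
python3 - <<'E'
from d import *
T=np.load("w1.npz")["T"]
im=cv2.imread("pics/w1.png"); m=((im.min(2)>125)&(im.max(2).astype(int)-im.min(2)<35)).astype("u1")
n,l,st,c=cv2.connectedComponentsWithStats(m); k=l[200,300]; cn=cv2.findContours((l==k).astype("u1"),0,2)[0][0]
W=np.array([whit(T,p[0],.038)[:2] for p in cn],np.float32)*1000; print(st[k],cv2.minAreaRect(W))
for u in [(315.5,170),(315,222),(315,271.5)]: print(whit(T,u,.038))
E
```

```text
[ 288  148   55  143 6969] ((552.5533447265625, -272.0719299316406), (139.4425506591797, 49.753509521484375), 7.649046897888184)
[ 0.6015 -0.2659  0.038 ]
[ 0.5528 -0.2721  0.038 ]
[ 0.5033 -0.2788  0.038 ]
```

The wrist measurement gives 139.4 x 49.8 mm, centred at (.5526,-.272), so it is consistent. Descend and grasp.

```bash
python3 -m creep '{"delta_pos":[[-1,45,1],[-1,90,1],[-1,130,1],[-1,160,1],[-1,178,1]],"rotation":[[0,0,0],[0,0,0],[0,0,0],[0,0,0],[0,0,0]],"fingers":[1,1,1,1,1]}' 25
python3 - <<'E'
from d import *
to((.5525,-.272,.020),down(np.radians(-82.35)))
E
```

```text
time_s: 3.55
ee_pos: [0.5511, -0.265, 0.02]
eef_rot: [-1.574, 0.003, -1.429]
wrist_force: [-0.1, 0.4, 0.1]
finger_gap: 0.0945
t 3.55 d_mm [7.1 0.  0.4] rotvec [ 0.003  0.009 -0.003] tcp [ 0.5511 -0.265   0.02  ] F [-0.1  0.4  0.1] gap 0.0945
```

```bash
python3 -m creep '{"delta_pos":[[0,0,0],[0,0,0]],"rotation":[[0,0,0],[0,0,0]],"fingers":[1,1]}'
python3 - <<'E'
from d import *
to((.5525,-.272,.020),down(np.radians(-82.35)))
E
```

```text
time_s: 3.75
ee_pos: [0.5532, -0.2665, 0.0231]
eef_rot: [-1.57, -0.0, -1.429]
wrist_force: [-0.1, 0.0, 0.3]
finger_gap: 0.0936
t 3.75 d_mm [ 5.3  3.1 -1.5] rotvec [-0.     0.008  0.   ] tcp [ 0.5532 -0.2665  0.0231] F [-0.1  0.   0.3] gap 0.0936
```

```bash
python3 -m creep '{"delta_pos":[[5,2,0],[5,2,0],[5,2,0]],"rotation":[[0,0.008,0],[0,0.008,0],[0,0.008,0]],"fingers":[1,1,1]}'
python3 - <<'E'
from d import *
to((.5525,-.272,.020),down(np.radians(-82.35)))
E
python3 -m creep '{"delta_pos":[[0,0,0],[0,0,0],[0,0,0],[0,0,0],[0,0,0]],"rotation":[[0,0,0],[0,0,0],[0,0,0],[0,0,0],[0,0,0]],"fingers":[-0.2,-0.2,-1,-1,-1]}' 25
python3 - <<'E'
from d import *
to((.5525,-.272,.020),down(np.radians(-82.35)))
E
```

```text
time_s: 4.05
ee_pos: [0.5543, -0.2724, 0.0215]
eef_rot: [-1.569, -0.001, -1.438]
wrist_force: [-0.5, 0.3, 0.4]
finger_gap: 0.0942
t 4.05 d_mm [-0.6  1.5 -1.7] rotvec [-0.002 -0.001  0.001] tcp [ 0.5543 -0.2724  0.0215] F [-0.5  0.3  0.4] gap 0.0942
time_s: 4.55
ee_pos: [0.5537, -0.2718, 0.0204]
eef_rot: [-1.571, 0.0, -1.438]
wrist_force: [-0.0, 0.5, -0.1]
finger_gap: 0.0574
t 4.55 d_mm [ 0.   0.4 -1.2] rotvec [ 0.    -0.001 -0.   ] tcp [ 0.5537 -0.2718  0.0204] F [-0.   0.5 -0.1] gap 0.0574
```

```bash
python3 -m creep '{"delta_pos":[[0,0,0],[0,0,0],[0,0,0],[0,0,0],[0,0,0]],"rotation":[[0,0,0],[0,0,0],[0,0,0],[0,0,0],[0,0,0]],"fingers":[-1,-1,-1,-1,-1]}' 40
python3 -m creep '{"delta_pos":[[0,-10,0],[0,-40,0],[0,-80,0],[0,-130,0],[0,-180,0]],"rotation":[[0,0,0],[0,0,0],[0,0,0],[0,0,0],[0,0,0]],"fingers":[-1,-1,-1,-1,-1]}' 40
python3 - <<'E'
from d import *
J=jigT(.6768,.0048,-.0221); Rj=jigR(J)
g=J[:3,3]+J[:3,2]*(.129+.005-.0188)
to(g+J[:3,2]*.06,Rj)
to((.50,-.02,.26),down(-.022))
E
```

```text
time_s: 5.05
ee_pos: [0.5537, -0.2719, 0.0204]
eef_rot: [-1.571, 0.0, -1.438]
wrist_force: [-0.0, -0.0, -0.4]
finger_gap: 0.05
time_s: 5.55
ee_pos: [0.5531, -0.2714, 0.2023]
eef_rot: [-1.572, 0.001, -1.438]
wrist_force: [0.7, -0.5, -1.5]
finger_gap: 0.0494
t 5.55 d_mm [-270.9   20.8   72.7] rotvec [ 0.37  -1.381 -0.434] tcp [ 0.5531 -0.2714  0.2023] F [ 0.7 -0.5 -1.5] gap 0.0494
t 5.55 d_mm [-256.2  -57.5  -19.4] rotvec [ 0.    -1.416 -0.001] tcp [ 0.5531 -0.2714  0.2023] F [ 0.7 -0.5 -1.5] gap 0.0494
```

```bash
python3 -m creep '{"delta_pos":[[-25,-15,-2],[-50,-30,-4],[-75,-45,-6],[-100,-58,-8],[-128,-58,-10]],"rotation":[[0,-0.14,0],[0,-0.28,0],[0,-0.42,0],[0,-0.56,0],[0,-0.7,0]],"fingers":[-1,-1,-1,-1,-1]}' 40
python3 - <<'E'
from d import *
to((.50,-.02,.26),down(-.022))
E
```

```text
time_s: 6.05
ee_pos: [0.5273, -0.1459, 0.261]
eef_rot: [-1.569, -0.004, -0.733]
wrist_force: [0.7, -0.1, -2.1]
finger_gap: 0.0491
t 6.05 d_mm [-104.5    0.7   75.3] rotvec [-0.    -0.711  0.004] tcp [ 0.5273 -0.1459  0.261 ] F [ 0.7 -0.1 -2.1] gap 0.0491
```

```bash
python3 -m creep '{"delta_pos":[[-20,0,15],[-40,0,30],[-60,0,45],[-82,0,60],[-104,0,75]],"rotation":[[0,-0.14,0],[0,-0.28,0],[0,-0.42,0],[0,-0.56,0],[0,-0.71,0]],"fingers":[-1,-1,-1,-1,-1]}' 40
python3 - <<'E'
from d import *
J=jigT(.6768,.0048,-.0221); Rj=jigR(J)
g=J[:3,3]+J[:3,2]*(.129+.005-.0188)
to(g+J[:3,2]*.07,Rj)
E
```

```text
time_s: 6.55
ee_pos: [0.4996, -0.0197, 0.2589]
eef_rot: [-1.571, -0.0, -0.022]
wrist_force: [0.6, 0.4, -2.2]
finger_gap: 0.0495
t 6.55 d_mm [84.  68.5 28.4] rotvec [-0.    -0.    -0.524] tcp [ 0.4996 -0.0197  0.2589] F [ 0.6  0.4 -2.2] gap 0.0495
```

```bash
python3 -m creep '{"delta_pos":[[10,0,10],[30,0,20],[50,0,28],[70,30,28],[84,65,28]],"rotation":[[0,0,-0.14],[0,0,-0.28],[0,0,-0.42],[0,0,-0.524],[0,0,-0.524]],"fingers":[-1,-1,-1,-1,-1]}' 40
python3 -m creep '{"delta_pos":[[0,0,0],[0,0,0]],"rotation":[[0,0,0],[0,0,0]],"fingers":[-1,-1]}' 40
python3 - <<'E'
from d import *
from cell import get_image,spotter
J=jigT(.6768,.0048,-.0221); Rj=jigR(J)
g=J[:3,3]+J[:3,2]*(.129+.005-.0188)
to(g+J[:3,2]*.07,Rj)
P={c:get_image(c) for c in ("scene","top","wrist")}
for c in P: cv2.imwrite(f"pics/{c}2.png",P[c]["img"][:,:,::-1])
np.savez("w2.npz",T=P["wrist"]["cam_to_world"])
to(g+J[:3,2]*.07,Rj)
w=P["wrist"]["img"][:,:,::-1]; 
b=lambda c,u,v:cv2.resize(P[c]["img"][v:v+100,u:u+133,::-1],(400,300),interpolation=cv2.INTER_CUBIC)
cv2.imwrite("pics/mos2.png",np.vstack([cv2.resize(w[60:360],(800,375)),np.hstack([b("scene",225,140),b("top",270,170)])[:225]]))
cv2.imwrite("pics/mos2.png",np.vstack([cv2.resize(w[100:340],(800,300)),np.hstack([b("scene",225,140),b("top",270,170)])]))
E
```

```text
time_s: 7.05
ee_pos: [0.582, 0.0057, 0.1935]
eef_rot: [-1.571, -0.526, -0.027]
wrist_force: [0.5, -0.3, -1.7]
finger_gap: 0.0499
time_s: 7.25
ee_pos: [0.5849, 0.0049, 0.1937]
eef_rot: [-1.57, -0.523, -0.028]
wrist_force: [0.3, 0.4, -0.3]
finger_gap: 0.049
t 7.25 d_mm [-2.3  2.5  2. ] rotvec [ 0.003 -0.005 -0.001] tcp [0.5849 0.0049 0.1937] F [ 0.3  0.4 -0.3] gap 0.049
t 7.4 d_mm [-5.1  3.8  2.3] rotvec [ 0.003 -0.005  0.004] tcp [0.5867 0.0045 0.1962] F [ 0.1  0.4 -1.6] gap 0.0494
```

View pics/mos2.png

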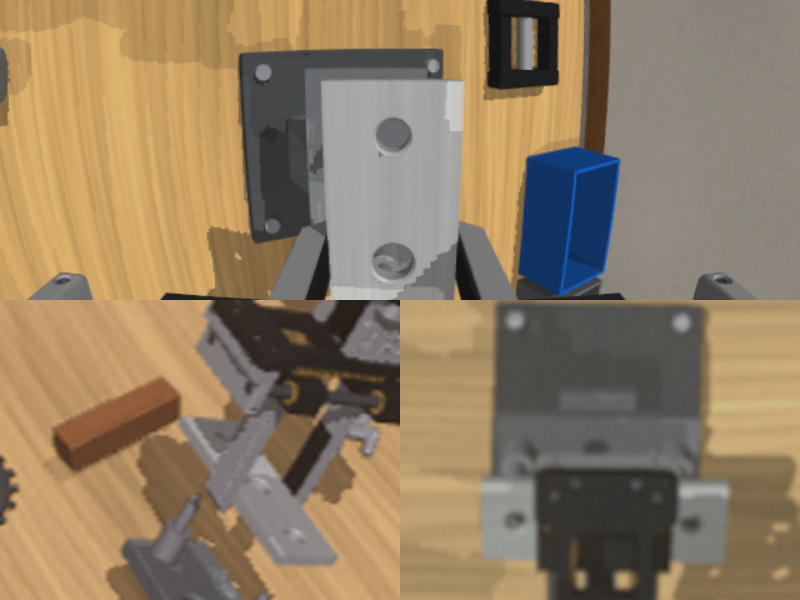

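The plate is held square. The top crop shows the plate holes at (308.3,243) and (366.7,244). I'll fit the held plate against the jig in the same cameras, so any calibration bias cancels.

```bash
cat > m2.py <<'E'
from d import *
J=jigT(.6768,.0048,-.0221)
t=lambda a,b:(270+a/3,170+b/3); s=lambda a,b:(225+a/3,140+b/3)
K=[("top",t(83,180),(25,70,4)),("top",t(82,258),(-25,70,4)),("top",t(328,185),(25,-70,4)),("top",t(325,262),(-25,-70,4)),
("top",t(115,219),(0,50,4)),("top",t(290,222),(0,-50,4)),("scene",s(335,255),(-25,70,4)),("scene",s(277,263),(25,70,4)),("scene",s(183,118),(25,-70,4))]
def res(p):
    Rm=J[:3,:3]@R.from_rotvec([p[3],p[4],p[5]]).as_matrix()
    return np.r_[np.concatenate([proj(c,Rm@(np.array(q)/1000)+p[:3])[0]-u for c,u,q in K]),np.array(p[3:])*60]
S=least_squares(res,[.57,0,.2,0,0,0],loss="soft_l1"); print(S.x); print(res(S.x)[:18].reshape(-1,2).round(1))
print("plate mid in jig mm",(S.x[:3]-J[:3,3])@J[:3,:3]*1000)
st=r.get_state(); Rc=R.from_euler("xyz",st["eef_rot"]); gp=st["ee_pos"]-Rc.as_matrix()[:,1]*.0238
print("kin says",(gp-J[:3,3])@J[:3,:3]*1000)
E
python3 m2.py
```

```text
[ 0.5793  0.0036  0.2028 -0.0047  0.005  -0.003 ]
[[-0.5  0.2]
 [ 0.3 -0.2]
 [-0.1 -0.1]
 [-0.9 -0.1]
 [ 0.6  0.4]
 [ 0.   0.4]
 [-0.1  1.3]
 [ 0.1 -1.7]
 [-1.3 -0.1]]
plate mid in jig mm [  2.0558  -3.3992 198.3879]
kin says [  4.9992  -2.1905 212.7831]
```

```bash
python3 -m creep '{"delta_pos":[[-2.5,10,2.7],[-2.5,20,2.7],[-2.5,25,2.7],[-2.5,25,2.7],[-2.5,25,2.7]],"rotation":[[0.003,-0.005,0],[0.003,-0.005,0],[0.003,-0.005,0],[0.003,-0.005,0],[0.003,-0.005,0]],"fingers":[-1,-1,-1,-1,-1]}' 40
python3 - <<'E'
from d import *
from cell import get_image
P={}
for c in ("scene","top","scene","top","wrist"):
    P[c]=get_image(c)["img"][:,:,::-1]
    J=jigT(.6768,.0048,-.0221);s=r.get_state(); print(((s["ee_pos"]-.0138*R.from_euler("xyz",s["eef_rot"]).as_matrix()[:,1]-J[:3,3])@J[:3,:3]*1000).round(1),s["eef_rot"])
for c in P: cv2.imwrite(f"pics/{c}3.png",P[c])
b=lambda c,u,v:cv2.resize(P[c][v:v+75,u:u+100],(400,300),interpolation=cv2.INTER_CUBIC)
cv2.imwrite("pics/mos3.png",np.vstack([np.hstack([b("scene",255,180),b("top",285,195)]),np.hstack([cv2.resize(P["wrist"][190:340,220:420],(400,300)),b("scene",240,150)])]))
E
```

```text
time_s: 7.9
ee_pos: [0.5956, 0.0072, 0.1702]
eef_rot: [-1.57, -0.523, -0.022]
wrist_force: [0.3, 0.3, -2.3]
finger_gap: 0.0496
[ -0.1   0.6 176. ] [-1.5706 -0.5239 -0.0223]
[  0.    0.6 176.2] [-1.5706 -0.5242 -0.0223]
[  0.1   0.6 176.3] [-1.5706 -0.5244 -0.0222]
[  0.1   0.6 176.4] [-1.5706 -0.5246 -0.0223]
[  0.1   0.6 176.4] [-1.5706 -0.5246 -0.0223]
```

View pics/mos3.png

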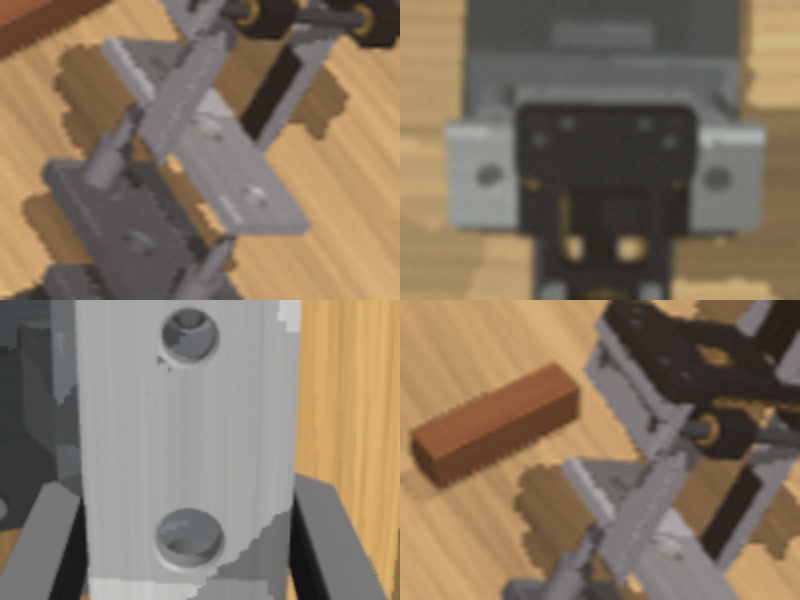

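```bash
sed -e 's|^t=.*|t=lambda a,b:(285+a/4,195+b/4); s=lambda a,b:(255+a/4,180+b/4)|' -e '/^K=/,/^("top",t(115/d' m2.py > m3.py; sed -i '3a K=[("top",t(47,122),(25,70,4)),("top",t(47,229),(-25,70,4)),("top",t(365,126),(25,-70,4)),("top",t(362,234),(-25,-70,4)),("top",t(90,176),(0,50,4)),("top",t(317,179),(0,-50,4)),("scene",s(310,226),(-25,70,4)),("scene",s(233,226),(25,70,4)),("scene",s(104,40),(25,-70,4)),("scene",s(255,195),(0,50,4))]' m3.py
sed -i 's/\.0238/.0138/; s/\[:18\]/[:20]/' m3.py; python3 m3.py
```

```text
[ 0.5886  0.0059  0.1795  0.0004  0.0068 -0.0009]
[[-0.1  0.6]
 [ 0.5 -1.1]
 [-0.   0.6]
 [-0.9 -1.3]
 [ 0.6 -0.1]
 [-0.1 -0.1]
 [ 0.2 -0.3]
 [ 0.5 -0.2]
 [ 0.4 -0.3]
 [-0.3  0.6]]
plate mid in jig mm [ -1.6616  -0.8203 173.5441]
kin says [  0.1156   0.6048 176.4   ]
```

```bash
python3 -m creep '{"delta_pos":[[1,3,0],[1,6,0],[1,10,0],[1,12,0],[1,12,0]],"rotation":[[0,0,0],[0,0,0],[0,0,0],[0,0,0],[0,0,0]],"fingers":[-1,-1,-1,-1,-1]}' 40
python3 - <<'E'
from d import *
from cell import get_image
P={}
for c in ("scene","wrist"):
    P[c]=get_image(c)["img"][:,:,::-1]; cv2.imwrite(f"pics/{c}4.png",P[c])
b=lambda c,u,v:cv2.resize(P[c][v:v+75,u:u+100],(400,300),interpolation=cv2.INTER_CUBIC)
cv2.imwrite("pics/mos4.png",np.hstack([b("scene",255,185),cv2.resize(P["wrist"][190:340,220:420],(400,300),interpolation=cv2.INTER_CUBIC)]))
E
```

```text
time_s: 8.65
ee_pos: [0.6023, 0.0071, 0.16]
eef_rot: [-1.57, -0.523, -0.022]
wrist_force: [-0.0, -0.0, -2.1]
finger_gap: 0.0494
```

View pics/mos4.png

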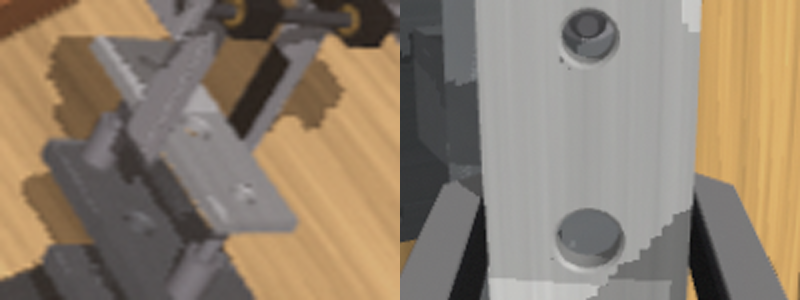

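The dowel tip shows inside the plate hole, at crop (588,25) against the hole centre at (590,35), so it is centred across the width. Continue down along the axis, slowly.

```bash
python3 -m creep '{"delta_pos":[[0,3,0],[0,6,0],[0,9,0],[0,12,0],[0,12,0]],"rotation":[[0,0,0],[0,0,0],[0,0,0],[0,0,0],[0,0,0]],"fingers":[-1,-1,-1,-1,-1]}' 40
cat > k.py <<'E'
from d import *
J=jigT(.6768,.0048,-.0221);s=r.get_state(); print(((s["ee_pos"]-.0138*R.from_euler("xyz",s["eef_rot"]).as_matrix()[:,1]-J[:3,3])@J[:3,:3]*1000).round(1),"Fjig",(s["wrist_force"]@J[:3,:3]).round(1),"M",s["moment"].round(2))
E
python3 k.py
```

```text
time_s: 9.25
ee_pos: [0.6083, 0.007, 0.1496]
eef_rot: [-1.57, -0.523, -0.022]
wrist_force: [1.0, -0.0, -0.7]
finger_gap: 0.0496
[  0.5   0.6 151.7] Fjig [ 0.5 -0.  -1.1] M [-0.06  0.44  0.  ]
```

```bash
python3 -m creep '{"delta_pos":[[0,3,0],[0,6,0],[0,9,0],[0,12,0],[0,12,0]],"rotation":[[0,0,0],[0,0,0],[0,0,0],[0,0,0],[0,0,0]],"fingers":[-1,-1,-1,-1,-1]}' 40
python3 k.py
```

```text
time_s: 9.75
ee_pos: [0.6143, 0.0068, 0.1393]
eef_rot: [-1.57, -0.523, -0.022]
wrist_force: [-0.4, 0.2, -1.8]
finger_gap: 0.0495
[  0.5   0.7 139.7] Fjig [-1.2  0.2 -1.4] M [ 0.04  0.61 -0.05]
```

```bash
python3 -m creep '{"delta_pos":[[0,2,0],[0,4,0],[0,6,0],[0,8,0],[0,8,0]],"rotation":[[0,0,0],[0,0,0],[0,0,0],[0,0,0],[0,0,0]],"fingers":[-1,-1,-1,-1,-1]}' 40
python3 k.py
python3 -m creep '{"delta_pos":[[0,1,0],[0,2,0],[0,2,0]],"rotation":[[0,0,0],[0,0,0],[0,0,0]],"fingers":[-1,-1,-1]}' 40
python3 k.py
```

```text
time_s: 10.25
ee_pos: [0.6183, 0.0068, 0.1325]
eef_rot: [-1.57, -0.523, -0.022]
wrist_force: [-2.3, 0.3, -2.2]
finger_gap: 0.0495
[  0.6   0.7 131.9] Fjig [-3.1  0.2 -0.8] M [ 0.06  0.69 -0.03]
time_s: 10.55
ee_pos: [0.6193, 0.0068, 0.131]
eef_rot: [-1.57, -0.524, -0.022]
wrist_force: [-0.6, -0.2, -2.3]
finger_gap: 0.0499
[  0.7   0.7 130.1] Fjig [-1.7 -0.3 -1.6] M [ 0.1   0.75 -0.  ]
```

```bash
python3 -m creep '{"delta_pos":[[0,1,0],[0,2,0],[0,2,0]],"rotation":[[0,0,0],[0,0,0],[0,0,0]],"fingers":[-1,-1,-1]}' 40
python3 k.py
python3 -m creep '{"delta_pos":[[0,1,0],[0,2,0],[0,2,0]],"rotation":[[0,0,0],[0,0,0],[0,0,0]],"fingers":[-1,-1,-1]}' 40
python3 k.py
```

```text
time_s: 10.85
ee_pos: [0.6198, 0.0068, 0.1302]
eef_rot: [-1.571, -0.524, -0.022]
wrist_force: [-7.6, 0.5, 5.5]
finger_gap: 0.0494
[  0.7   0.7 129.1] Fjig [-3.8  0.4  8.6] M [ 0.02  1.08 -0.07]
time_s: 11.15
ee_pos: [0.6199, 0.0068, 0.1301]
eef_rot: [-1.571, -0.525, -0.021]
wrist_force: [-19.4, 0.4, 21.0]
finger_gap: 0.0497
[  0.7   0.7 129. ] Fjig [-6.3 -0.  27.9] M [-0.11  1.71 -0.2 ]
```

Firm contact at z = 129.0 of the jig, so it is seated. I'll ease off, release and retreat along the axis.

```bash
python3 -m creep '{"delta_pos":[[0,-2,0],[0,-2,0],[0,-2,0],[0,-2,0],[0,-2,0]],"rotation":[[0,0,0],[0,0,0],[0,0,0],[0,0,0],[0,0,0]],"fingers":[-1,0.4,0.4,0.4,0.4]}' 
python3 -m creep '{"delta_pos":[[0,0,0],[0,-10,0],[0,-40,0],[0,-80,0],[0,-120,0]],"rotation":[[0,0,0],[0,0,0],[0,0,0],[0,0,0],[0,0,0]],"fingers":[0.4,0.4,0.4,0.4,0.4]}'
python3 - <<'E'
from d import *
from cell import get_image
P={}
for c in ("scene","top","wrist"):
    P[c]=get_image(c)["img"][:,:,::-1]; cv2.imwrite(f"pics/{c}5.png",P[c])
b=lambda c,u,v:cv2.resize(P[c][v:v+75,u:u+100],(400,300),interpolation=cv2.INTER_CUBIC)
cv2.imwrite("pics/mos5.png",np.hstack([b("scene",255,185),cv2.resize(P["wrist"][60:360,120:520],(400,300),interpolation=cv2.INTER_CUBIC)]))
to((.36,.16,.30),down(np.radians(5)))
E
```

```text
time_s: 11.65
ee_pos: [0.6213, 0.0065, 0.1298]
eef_rot: [-1.571, -0.525, -0.022]
wrist_force: [0.3, -0.4, 0.4]
finger_gap: 0.0656
time_s: 12.15
ee_pos: [0.5592, 0.008, 0.2345]
eef_rot: [-1.571, -0.523, -0.022]
wrist_force: [0.6, 0.2, -0.3]
finger_gap: 0.0658
t 12.3 d_mm [-144.5 -157.7  147.6] rotvec [ 0.03  -0.107  0.53 ] tcp [0.5611 0.0078 0.2373] F [0.2 0.6 0.1] gap 0.0658
```

View pics/mos5.png

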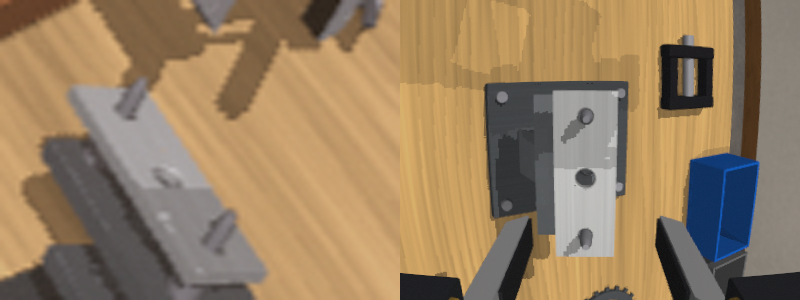

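The plate lies flat on both shoulders, with both dowels through it (scene crop (130,98) and (220,230)). Now the long axle.

```bash
python3 -m creep '{"delta_pos":[[-30,-20,20],[-60,-40,50],[-85,-65,95],[-105,-85,140],[-120,-100,185]],"rotation":[[0.006,-0.02,0.1],[0.012,-0.04,0.21],[0.018,-0.065,0.32],[0.024,-0.085,0.43],[0.03,-0.107,0.53]],"fingers":[0.2,0.2,0.2,0.2,0.2]}'
python3 - <<'E'
from d import *
to((.465,.315,.26),down(np.radians(5)))
E
```

```text
time_s: 12.8
ee_pos: [0.4136, 0.1885, 0.2588]
eef_rot: [-1.57, 0.01, 0.088]
wrist_force: [0.7, 0.3, -1.2]
finger_gap: 0.0564
t 12.8 d_mm [ 62.3  -1.7 121.5] rotvec [-0.001  0.001 -0.01 ] tcp [0.4136 0.1885 0.2588] F [ 0.7  0.3 -1.2] gap 0.0564
```

```bash
python3 -m creep '{"delta_pos":[[20,0,25],[40,0,50],[62,0,75],[62,0,75],[62,0,75]],"rotation":[[0,0,-0.01],[0,0,-0.01],[0,0,-0.01],[0,0,-0.01],[0,0,-0.01]],"fingers":[0,0,0,0,0]}'
python3 - <<'E'
from d import *
from cell import get_image,spotter
P={}
for c in ("scene","top","wrist"): P[c]=get_image(c); cv2.imwrite(f"pics/{c}6.png",P[c]["img"][:,:,::-1])
np.savez("w6.npz",T=P["wrist"]["cam_to_world"])
print(spotter.search_frame("axle_long",P["wrist"])[:3],spotter.search_frame("axle_short",P["wrist"])[:2])
cv2.imwrite("pics/w6z.png",cv2.resize(P["wrist"]["img"][60:360,120:520,::-1],(800,600)))
to((.465,.315,.26),down(np.radians(5)))
E
```

```text
time_s: 13.3
ee_pos: [0.4695, 0.2674, 0.2566]
eef_rot: [-1.571, 0.0, 0.089]
wrist_force: [-0.5, 0.1, -0.8]
finger_gap: 0.0472
[{'extent': [234.7, 55.8, 298.0, 168.9], 'p': 0.93}] [{'extent': [368.4, 156.6, 405.1, 189.7], 'p': 0.96}]
t 13.55 d_mm [-0.2 -1.3 48.7] rotvec [-0.002 -0.001  0.003] tcp [0.4694 0.2665 0.2586] F [-0.1 -1.2  0.5] gap 0.0472
```

View pics/w6z.png

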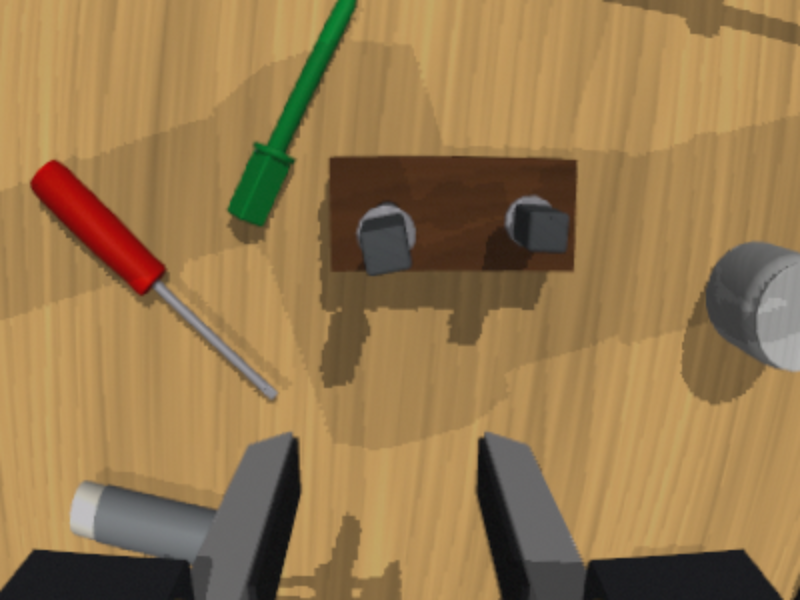

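The green look-alike lies on the table, away from the rack. The long axle's head is at about crop (386,245) and turned some degrees. Enlarging it.

Run:
```python
import cv2
w=cv2.imread("pics/wrist6.png")[158:202,292:336]; w=cv2.convertScaleAbs(w,alpha=1.8,beta=0)
cv2.imwrite("pics/w6y.png",cv2.resize(w,(528,528),interpolation=cv2.INTER_CUBIC))
```

```text
(no output)
```

View pics/w6y.png

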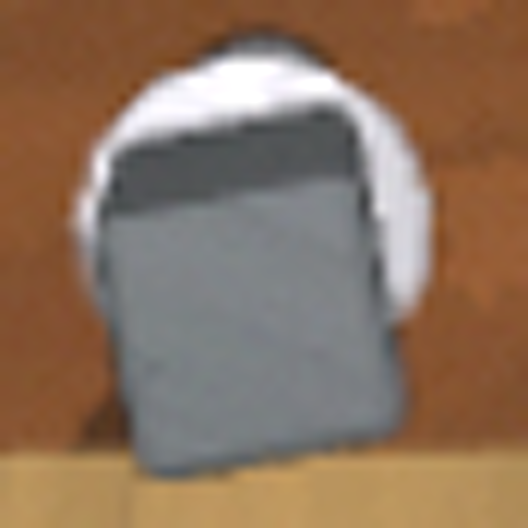

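Run:
```python
from d import *
T=np.load("w6.npz")["T"]
f=lambda a,b:(292+a/12-.0,158+b/12)
Q=np.array([whit(T,f(*u),.155) for u in [(103,217),(352,177),(405,435),(140,475)]])
print(Q*1000, Q.mean(0)); 
for i in range(4): d=Q[(i+1)%4]-Q[i]; print(np.linalg.norm(d)*1000,np.degrees(np.arctan2(d[1],d[0])))
print("flange",whit(T,f(255,228),.115))
for u in [(330,157),(576,160),(574,270),(330,270)]: print("rack",whit(T,(120+u[0]/2,60+u[1]/2),.05))
to((.465,.315,.15),down(np.radians(5)))
```

```text
[[455.1596 315.1745 155.    ]
 [470.618  319.0704 155.    ]
 [475.4884 302.854  155.    ]
 [458.8505 298.7974 155.    ]] [0.465 0.309 0.155]
15.941838684835309 14.14531365449512
16.931963693104425 -73.2832226220776
17.125262289794723 -166.29768275247034
16.787843324979402 102.70063108424905
flange [0.4652 0.3106 0.115 ]
rack [0.4333 0.3409 0.05  ]
rack [0.5613 0.3525 0.05  ]
rack [0.5676 0.2938 0.05  ]
rack [0.4378 0.2816 0.05  ]
t 13.55 d_mm [ -0.6 108.7  48.5] rotvec [-0.002 -0.001  0.003] tcp [0.4694 0.2665 0.2586] F [-0.1 -1.2  0.5] gap 0.0472
```

The head is at yaw about 14.3°, centre (.465,.309), leaning about 2° towards -y. Both match the description (17 mm face measured against 18 mm).

```bash
cat > ax.py <<'E'
from d import *
a=np.array([0,-.035,1.]);a/=np.linalg.norm(a); y=np.radians(14.3); x=np.array([np.cos(y),np.sin(y),0]); x-=a*(x@a); x/=np.linalg.norm(x)
Ra=np.c_[x,-a,np.cross(x,-a)]; g=np.array([.465,.3103,.120])
to(g+a*.08,Ra); to(g,Ra)
E
python3 ax.py
```

```text
t 13.55 d_mm [-1.1 58.8 41.1] rotvec [ 0.033 -0.163 -0.002] tcp [0.4694 0.2665 0.2586] F [-0.1 -1.2  0.5] gap 0.0472
t 13.55 d_mm [ -1.1 138.7  43.8] rotvec [ 0.033 -0.163 -0.002] tcp [0.4694 0.2665 0.2586] F [-0.1 -1.2  0.5] gap 0.0472
```

```bash
python3 -m creep '{"delta_pos":[[0,20,20],[-1,45,41],[-1,59,41],[-1,59,41],[-1,59,41]],"rotation":[[0.015,-0.08,0],[0.033,-0.163,0],[0.033,-0.163,0],[0.033,-0.163,0],[0.033,-0.163,0]],"fingers":[0,0,0,0,0]}'
python3 ax.py
```

```text
time_s: 14.05
ee_pos: [0.4656, 0.3078, 0.2002]
eef_rot: [-1.537, -0.007, 0.25]
wrist_force: [0.4, -0.9, 0.2]
finger_gap: 0.0468
t 14.05 d_mm [-0.7  0.3 -0.2] rotvec [-0.     0.001 -0.002] tcp [0.4656 0.3078 0.2002] F [ 0.4 -0.9  0.2] gap 0.0468
t 14.05 d_mm [-0.5 80.3 -0.2] rotvec [-0.     0.001 -0.002] tcp [0.4656 0.3078 0.2002] F [ 0.4 -0.9  0.2] gap 0.0468
```

```bash
python3 -m creep '{"delta_pos":[[0,25,0],[0,50,0],[0,70,0],[0,80,0],[0,80,0]],"rotation":[[0,0,0],[0,0,0],[0,0,0],[0,0,0],[0,0,0]],"fingers":[0,0,0,0,0]}'
python3 -m creep '{"delta_pos":[[0,0,0],[0,0,0]],"rotation":[[0,0,0],[0,0,0]],"fingers":[0,0]}'
python3 ax.py
```

```text
time_s: 14.55
ee_pos: [0.4652, 0.3107, 0.1195]
eef_rot: [-1.537, -0.006, 0.25]
wrist_force: [0.3, 0.3, -0.2]
finger_gap: 0.0467
time_s: 14.75
ee_pos: [0.4664, 0.3115, 0.1212]
eef_rot: [-1.536, -0.009, 0.25]
wrist_force: [-0.7, -0.1, 0.1]
finger_gap: 0.0474
t 14.75 d_mm [ -1.6 -78.9  -0.8] rotvec [-0.001  0.001  0.001] tcp [0.4664 0.3115 0.1212] F [-0.7 -0.1  0.1] gap 0.0474
t 14.75 d_mm [-1.7  1.1 -0.8] rotvec [-0.001  0.001  0.001] tcp [0.4664 0.3115 0.1212] F [-0.7 -0.1  0.1] gap 0.0474
```

```bash
python3 -m creep '{"delta_pos":[[-1,0,0],[-1,0,0],[-1,0,0],[-1,0,0],[-1,0,0]],"rotation":[[0,0,0],[0,0,0],[0,0,0],[0,0,0],[0,0,0]],"fingers":[-1,-1,-1,-1,-1]}' 50
python3 -m creep '{"delta_pos":[[0,0,0],[0,0,0],[0,0,0]],"rotation":[[0,0,0],[0,0,0],[0,0,0]],"fingers":[-1,-1,-1]}' 50
python3 ax.py
python3 -m creep '{"delta_pos":[[0,-10,0],[0,-25,0],[0,-45,0],[0,-65,0],[0,-85,0]],"rotation":[[0,0,0],[0,0,0],[0,0,0],[0,0,0],[0,0,0]],"fingers":[-1,-1,-1,-1,-1]}' 50
python3 ax.py
```

```text
time_s: 15.25
ee_pos: [0.4646, 0.311, 0.1198]
eef_rot: [-1.537, -0.007, 0.251]
wrist_force: [0.8, 0.4, 1.0]
finger_gap: 0.0178
time_s: 15.55
ee_pos: [0.4646, 0.311, 0.1198]
eef_rot: [-1.537, -0.007, 0.251]
wrist_force: [-0.6, -1.3, 1.2]
finger_gap: 0.0182
t 15.55 d_mm [  0.1 -80.2  -0.7] rotvec [-0.     0.001 -0.002] tcp [0.4646 0.311  0.1198] F [-0.6 -1.3  1.2] gap 0.0182
t 15.55 d_mm [ 0.2 -0.2 -0.7] rotvec [-0.     0.001 -0.002] tcp [0.4646 0.311  0.1198] F [-0.6 -1.3  1.2] gap 0.0182
time_s: 16.05
ee_pos: [0.4638, 0.3073, 0.2054]
eef_rot: [-1.537, -0.005, 0.251]
wrist_force: [0.3, 0.5, -1.1]
finger_gap: 0.0176
t 16.05 d_mm [ 1.2  5.4 -0.3] rotvec [ 0.001  0.001 -0.004] tcp [0.4638 0.3073 0.2054] F [ 0.3  0.5 -1.1] gap 0.0176
t 16.05 d_mm [ 1.5 85.4 -0.3] rotvec [ 0.001  0.001 -0.004] tcp [0.4638 0.3073 0.2054] F [ 0.3  0.5 -1.1] gap 0.0176
```

Held: gap 18 mm and the load is on the wrist. The nose is 114 mm past the TCP. Lift further and go to the jig.

```bash
cat > st.py <<'E'
import sys
from d import *
J=jigT(.6768+.0,.0048,-.0221); n=float(sys.argv[1])/1000
to(J[:3,3]+J[:3,2]*(.1139+n)+J[:3,0]*.0007+J[:3,1]*.0007,jigR(J))
s=r.get_state(); m=R.from_euler("xyz",s["eef_rot"]).as_matrix(); N=s["ee_pos"]+.1139*m[:,1]
print("nose jig",((N-J[:3,3])@J[:3,:3]*1000).round(1),"Fjig",(s["wrist_force"]@J[:3,:3]).round(1),"M",s["moment"].round(2))
E
python3 -m creep '{"delta_pos":[[0,-40,-10],[0,-80,-40],[0,-105,-80],[0,-115,-120],[0,-115,-160]],"rotation":[[0,0,0],[0,0.05,0],[0,0.1,0],[-0.02,0.18,0],[-0.033,0.27,0]],"fingers":[-1,-1,-1,-1,-1]}' 50
python3 st.py 195
```

```text
time_s: 16.55
ee_pos: [0.5049, 0.1475, 0.3167]
eef_rot: [-1.569, -0.005, -0.023]
wrist_force: [1.1, 0.2, -1.6]
finger_gap: 0.0177
t 16.55 d_mm [  21.1   18.7 -138.2] rotvec [-0.002 -0.001 -0.519] tcp [0.5049 0.1475 0.3167] F [ 1.1  0.2 -1.6] gap 0.0177
nose jig [-64.7 139.1 236.9] Fjig [ 0.1  0.2 -1.9] M [-0.09  0.09  0.01]
```

```bash
python3 -m creep '{"delta_pos":[[5,0,-30],[10,0,-60],[15,5,-90],[20,10,-120],[21,18,-138]],"rotation":[[0,0,-0.1],[0,0,-0.2],[0,0,-0.31],[0,0,-0.42],[0,0,-0.519]],"fingers":[-1,-1,-1,-1,-1]}' 50
python3 -m creep '{"delta_pos":[[0,0,0],[0,0,0],[0,0,0]],"rotation":[[0,0,0],[0,0,0],[0,0,0]],"fingers":[-1,-1,-1]}' 50
python3 st.py 195
python3 - <<'E'
from d import *
from cell import get_image
P={}
for c in ("scene","top","wrist"):
    P[c]=get_image(c)["img"][:,:,::-1]; cv2.imwrite(f"pics/{c}7.png",P[c])
b=lambda c,u,v:cv2.resize(P[c][v:v+75,u:u+100],(400,300),interpolation=cv2.INTER_CUBIC)
cv2.imwrite("pics/mos7.png",np.vstack([np.hstack([b("scene",255,170),b("top",285,180)]),cv2.resize(P["wrist"][120:360],(800,300))]))
E
python3 st.py 195
```

```text
time_s: 17.05
ee_pos: [0.5219, 0.009, 0.2963]
eef_rot: [-1.571, -0.524, -0.02]
wrist_force: [0.8, 0.1, -2.5]
finger_gap: 0.0179
time_s: 17.35
ee_pos: [0.5246, 0.011, 0.298]
eef_rot: [-1.569, -0.523, -0.02]
wrist_force: [-0.9, -0.1, -1.1]
finger_gap: 0.0178
t 17.35 d_mm [-1.4 -0.7 -2.1] rotvec [-0.003  0.002 -0.001] tcp [0.5246 0.011  0.298 ] F [-0.9 -0.1 -1.1] gap 0.0178
nose jig [  2.1   3.2 194.3] Fjig [-1.4 -0.1 -0.5] M [-0.09  0.47  0.03]
t 17.5 d_mm [-1.  -1.3 -2.4] rotvec [-0.004  0.003 -0.002] tcp [0.5245 0.0113 0.2972] F [ 0.4  0.5 -2.3] gap 0.0179
nose jig [  1.5   3.6 193.7] Fjig [-0.9  0.5 -2.2] M [0.02 0.46 0.03]
```

View pics/mos7.png

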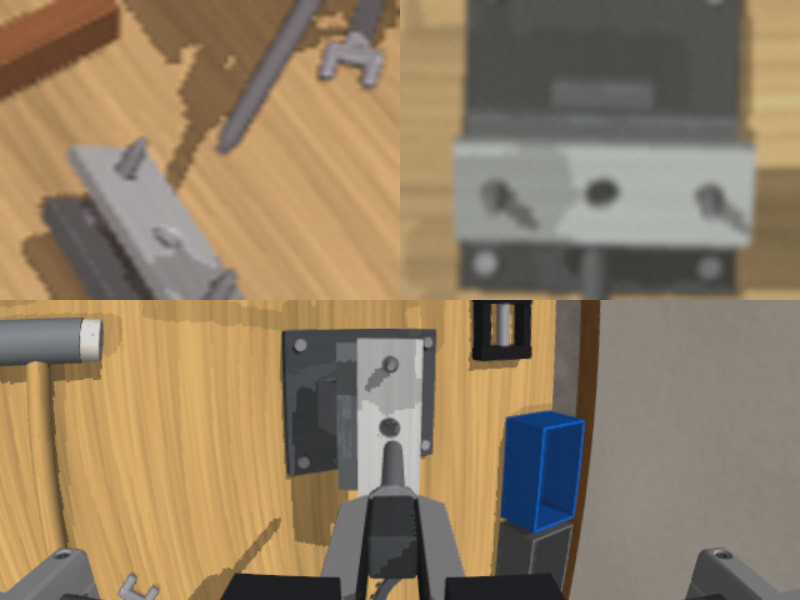

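Nose tip: scene (310.5,207), top (333,242). Plate hole: scene (296.5,229.5), top (335.5,228). Next I'll triangulate both.

```bash
python3 - <<'E'
from d import *
J=jigT(.6768,.0048,-.0221); X=lambda p:J[:3,3]+J[:3,:3]@(np.array(p)/1000)
def tri(us,ut):
    f=lambda p:np.r_[proj("scene",X(p))[0]-us,proj("top",X(p))[0]-ut]
    S=least_squares(f,[0,0,150]); return S.x.round(1),S.fun.round(1)
print("nose",tri((310.5,207),(333,242))); print("hole",tri((296.5,229.5),(335.5,228)))
print("dow-y",tri((255+142/4,170+143/4),(285+312/4,180+212/4)),"expect 0,-50,156")
for z in (133,195,245): print(z,proj("scene",X((0,0,z)))[0],proj("top",X((0,0,z)))[0])
print("axis scene px",(255+232/4,170+130/4),(255+300/4,170+22/4))
E
python3 -m creep '{"delta_pos":[[0,0,0],[0,0,0],[0,0,0],[0,0,0]],"rotation":[[0,0,0],[0,0,0],[0,0,0],[0,0,0]],"fingers":[-1,-1,-1,-1]}'
python3 st.py 195
```

```text
nose (array([  2.9,   4.8, 197. ]), array([ 0.,  0.,  0., -0.]))
hole (array([ -1.3,  -0.1, 131.1]), array([ 0.1,  0. ,  0. , -0. ]))
dow-y (array([ -1.1, -49.9, 153. ]), array([-0.4, -0. , -0.2,  0.3])) expect 0,-50,156
133 [296.4766 228.8719] [335.489 227.742]
195 [310.0355 206.2374] [335.7504 242.9636]
245 [321.5732 186.9769] [335.9891 256.8656]
axis scene px (313.0, 202.5) (330.0, 175.5)
time_s: 17.9
ee_pos: [0.5229, 0.0108, 0.2958]
eef_rot: [-1.568, -0.52, -0.02]
wrist_force: [-0.2, -0.6, -1.2]
finger_gap: 0.0178
t 17.9 d_mm [ 1.1 -1.7 -1.9] rotvec [-0.003  0.002 -0.003] tcp [0.5229 0.0108 0.2958] F [-0.2 -0.6 -1.2] gap 0.0178
nose jig [ -0.8   3.  193.3] Fjig [-0.8 -0.6 -0.9] M [-0.1   0.5  -0.04]
```

```bash
python3 -m creep '{"delta_pos":[[0,5,-3],[0,15,-3],[0,25,-3],[0,30,-3],[0,30,-3]],"rotation":[[-0.003,0,-0.003],[-0.003,0,-0.003],[-0.003,0,-0.003],[-0.003,0,-0.003],[-0.003,0,-0.003]],"fingers":[-1,-1,-1,-1,-1]}' 50
python3 -m creep '{"delta_pos":[[0,0,0],[0,0,0],[0,0,0],[0,0,0]],"rotation":[[0,0,0],[0,0,0],[0,0,0],[0,0,0]],"fingers":[-1,-1,-1,-1]}'
python3 st.py 150
python3 - <<'E'
from d import *
from cell import get_image
P={}
for c in ("scene","top","wrist"):
    P[c]=get_image(c)["img"][:,:,::-1]; cv2.imwrite(f"pics/{c}8.png",P[c])
b=lambda c,u,v:cv2.resize(P[c][v:v+75,u:u+100],(400,300),interpolation=cv2.INTER_CUBIC)
cv2.imwrite("pics/mos8.png",np.vstack([np.hstack([b("scene",255,170),b("top",285,180)]),cv2.resize(P["wrist"][120:360],(800,300))]))
E
python3 st.py 150
```

```text
time_s: 18.4
ee_pos: [0.5374, 0.0075, 0.2681]
eef_rot: [-1.571, -0.521, -0.021]
wrist_force: [-0.6, 0.4, -1.8]
finger_gap: 0.0178
time_s: 18.8
ee_pos: [0.5378, 0.0074, 0.2702]
eef_rot: [-1.572, -0.524, -0.02]
wrist_force: [-0.4, 0.1, -1.7]
finger_gap: 0.0178
t 18.8 d_mm [ 1.  13.7  1.1] rotvec [0.    0.001 0.001] tcp [0.5378 0.0074 0.2702] F [-0.4  0.1 -1.7] gap 0.0178
nose jig [ -0.2  -0.4 163.7] Fjig [-1.2  0.1 -1.2] M [-0.04  0.51  0.01]
t 18.95 d_mm [ 1.1 13.6  1.1] rotvec [-0.     0.001  0.   ] tcp [0.5377 0.0074 0.2701] F [-0.9  0.3 -1. ] gap 0.0177
nose jig [ -0.4  -0.4 163.6] Fjig [-1.3  0.3 -0.4] M [-0.08  0.49 -0.02]
```

```bash
python3 -m creep '{"delta_pos":[[0,6,0],[0,12,0],[0,18,0],[0,24,0],[0,30,0]],"rotation":[[0,0,0],[0,0,0],[0,0,0],[0,0,0],[0,0,0]],"fingers":[-1,-1,-1,-1,-1]}' 50
python3 st.py 120
python3 -m creep '{"delta_pos":[[0,3,0],[0,6,0],[0,9,0],[0,9,0],[0,9,0]],"rotation":[[0,0,0],[0,0,0],[0,0,0],[0,0,0],[0,0,0]],"fingers":[-1,-1,-1,-1,-1]}' 50
python3 st.py 120
```

```text
time_s: 19.45
ee_pos: [0.5529, 0.0071, 0.2431]
eef_rot: [-1.571, -0.523, -0.021]
wrist_force: [-0.0, 0.9, -2.7]
finger_gap: 0.0179
t 19.45 d_mm [ 1.5 12.6  1.1] rotvec [-0.     0.001 -0.001] tcp [0.5529 0.0071 0.2431] F [-0.   0.9 -2.7] gap 0.0179
nose jig [ -0.8  -0.4 132.6] Fjig [-1.4  0.9 -2.4] M [-0.01  0.47  0.01]
time_s: 19.95
ee_pos: [0.5573, 0.007, 0.2361]
eef_rot: [-1.572, -0.524, -0.02]
wrist_force: [0.7, 0.0, -1.8]
finger_gap: 0.0182
t 19.95 d_mm [1.2 4.4 1.1] rotvec [-0.     0.001  0.   ] tcp [0.5573 0.007  0.2361] F [ 0.7  0.  -1.8] gap 0.0182
nose jig [ -0.5  -0.4 124.4] Fjig [-0.3  0.  -1.9] M [-0.04  0.47 -0.  ]
```

The nose is inside the plate hole with no contact force. Continue.

```bash
python3 -m creep '{"delta_pos":[[0.7,4,0.7],[0.7,8,0.7],[0.7,12,0.7],[0.7,16,0.7],[0.7,20,0.7]],"rotation":[[0,0,0],[0,0,0],[0,0,0],[0,0,0],[0,0,0]],"fingers":[-1,-1,-1,-1,-1]}' 50
python3 st.py 90
python3 -m creep '{"delta_pos":[[0,3,0],[0,6,0],[0,9,0],[0,12,0],[0,14,0]],"rotation":[[0,0,0],[0,0,0],[0,0,0],[0,0,0],[0,0,0]],"fingers":[-1,-1,-1,-1,-1]}' 50
python3 st.py 90
```

```text
time_s: 20.45
ee_pos: [0.568, 0.0075, 0.2186]
eef_rot: [-1.571, -0.523, -0.02]
wrist_force: [0.5, -1.3, -1.9]
finger_gap: 0.018
t 20.45 d_mm [ 0.7 13.9  0.4] rotvec [-0.     0.001 -0.   ] tcp [0.568  0.0075 0.2186] F [ 0.5 -1.3 -1.9] gap 0.018
nose jig [  0.    0.3 103.9] Fjig [-0.5 -1.3 -1.9] M [-0.08  0.51 -0.06]
time_s: 20.95
ee_pos: [0.5749, 0.0073, 0.2067]
eef_rot: [-1.572, -0.523, -0.02]
wrist_force: [0.3, 0.2, -1.7]
finger_gap: 0.0176
t 20.95 d_mm [0.6 0.1 0.4] rotvec [-0.     0.001 -0.   ] tcp [0.5749 0.0073 0.2067] F [ 0.3  0.2 -1.7] gap 0.0176
nose jig [ 0.   0.3 90.1] Fjig [-0.6  0.2 -1.6] M [-0.06  0.52  0.03]
```

Into the upper lug with no contact force. On to the lower lug.

```bash
python3 -m creep '{"delta_pos":[[0,5,0],[0,10,0],[0,15,0],[0,20,0],[0,25,0]],"rotation":[[0,0,0],[0,0,0],[0,0,0],[0,0,0],[0,0,0]],"fingers":[-1,-1,-1,-1,-1]}' 50
python3 st.py 50
python3 -m creep '{"delta_pos":[[0,3,0],[0,6,0],[0,9,0],[0,12,0],[0,15,0]],"rotation":[[0,0,0],[0,0,0],[0,0,0],[0,0,0],[0,0,0]],"fingers":[-1,-1,-1,-1,-1]}' 50
python3 st.py 32
```

```text
time_s: 21.45
ee_pos: [0.5875, 0.007, 0.1848]
eef_rot: [-1.571, -0.523, -0.021]
wrist_force: [0.2, 0.0, -2.3]
finger_gap: 0.0179
t 21.45 d_mm [ 0.6 14.8  0.4] rotvec [-0.     0.001 -0.   ] tcp [0.5875 0.007  0.1848] F [ 0.2  0.  -2.3] gap 0.0179
nose jig [ 0.   0.3 64.8] Fjig [-0.9  0.  -2.1] M [-0.04  0.5  -0.02]
time_s: 21.95
ee_pos: [0.595, 0.0069, 0.1722]
eef_rot: [-1.572, -0.524, -0.02]
wrist_force: [0.1, 0.1, -1.8]
finger_gap: 0.0176
t 21.95 d_mm [ 0.4 18.2  0.4] rotvec [-0.     0.001  0.   ] tcp [0.595  0.0069 0.1722] F [ 0.1  0.1 -1.8] gap 0.0176
nose jig [ 0.3  0.3 50.2] Fjig [-0.8  0.1 -1.6] M [-0.03  0.5  -0.03]
```

```bash
python3 -m creep '{"delta_pos":[[0,4,0],[0,8,0],[0,12,0],[0,16,0],[0,19,0]],"rotation":[[0,0,0],[0,0,0],[0,0,0],[0,0,0],[0,0,0]],"fingers":[-1,-1,-1,-1,-1]}' 50
python3 st.py 28
python3 -m creep '{"delta_pos":[[0,1,0],[0,2,0],[0,3,0],[0,3,0]],"rotation":[[0,0,0],[0,0,0],[0,0,0],[0,0,0]],"fingers":[-1,-1,-1,-1]}' 50
python3 st.py 28
```

```text
time_s: 22.45
ee_pos: [0.6044, 0.0067, 0.1554]
eef_rot: [-1.572, -0.523, -0.02]
wrist_force: [-1.1, -0.6, -1.5]
finger_gap: 0.0179
t 22.45 d_mm [0.7 2.9 0.4] rotvec [-0.     0.001 -0.   ] tcp [0.6044 0.0067 0.1554] F [-1.1 -0.6 -1.5] gap 0.0179
nose jig [-0.   0.3 30.9] Fjig [-1.6 -0.6 -0.8] M [-0.08  0.48  0.01]
time_s: 22.85
ee_pos: [0.6059, 0.0066, 0.1533]
eef_rot: [-1.572, -0.524, -0.02]
wrist_force: [-0.6, -0.9, -2.3]
finger_gap: 0.0178
t 22.85 d_mm [0.5 0.4 0.5] rotvec [-0.     0.001  0.   ] tcp [0.6059 0.0066 0.1533] F [-0.6 -0.9 -2.3] gap 0.0178
nose jig [ 0.2  0.2 28.4] Fjig [-1.6 -0.9 -1.7] M [-0.01  0.5  -0.  ]
```

```bash
python3 -m creep '{"delta_pos":[[0,1,0],[0,1.5,0],[0,1.5,0]],"rotation":[[0,0,0],[0,0,0],[0,0,0]],"fingers":[-1,-1,-1]}' 50
python3 st.py 28
python3 -m creep '{"delta_pos":[[0,1,0],[0,1.5,0],[0,1.5,0]],"rotation":[[0,0,0],[0,0,0],[0,0,0]],"fingers":[-1,-1,-1]}' 50
python3 st.py 28
```

```text
time_s: 23.15
ee_pos: [0.6061, 0.0067, 0.1531]
eef_rot: [-1.572, -0.524, -0.02]
wrist_force: [-6.3, -0.1, 6.0]
finger_gap: 0.0176
t 23.15 d_mm [0.4 0.1 0.4] rotvec [0.    0.002 0.001] tcp [0.6061 0.0067 0.1531] F [-6.3 -0.1  6. ] gap 0.0176
nose jig [ 0.4  0.3 28.1] Fjig [-2.4 -0.2  8.4] M [-0.15  0.87 -0.15]
time_s: 23.45
ee_pos: [0.6062, 0.0067, 0.153]
eef_rot: [-1.572, -0.525, -0.019]
wrist_force: [-16.2, -0.6, 17.1]
finger_gap: 0.0179
t 23.45 d_mm [ 0.4 -0.1  0.3] rotvec [0.    0.002 0.001] tcp [0.6062 0.0067 0.153 ] F [-16.2  -0.6  17.1] gap 0.0179
nose jig [ 0.4  0.3 27.9] Fjig [-5.4 -0.9 22.8] M [-0.29  1.31 -0.23]
```

The flange is on the plate (27.9 mm, firm contact). I'll ease off, open a little and retreat.

```bash
python3 -m creep '{"delta_pos":[[0,-2,0],[0,-2,0],[0,-2,0],[0,-2,0],[0,-2,0]],"rotation":[[0,0,0],[0,0,0],[0,0,0],[0,0,0],[0,0,0]],"fingers":[-0.2,-0.2,-0.2,-0.2,-0.2]}' 
python3 -m creep '{"delta_pos":[[0,0,0],[0,-15,0],[0,-45,0],[0,-90,0],[0,-130,0]],"rotation":[[0,0,0],[0,0,0],[0,0,0],[0,0,0],[0,0,0]],"fingers":[-0.2,-0.2,-0.2,-0.2,-0.2]}'
python3 -m creep '{"delta_pos":[[-30,-20,0],[-60,-40,0],[-60,-40,0]],"rotation":[[0,0,0],[0,0,0],[0,0,0]],"fingers":[-0.2,-0.2,-0.2]}'
python3 - <<'E'
from d import *
from cell import get_image
P={}
for c in ("scene","top","wrist"):
    P[c]=get_image(c)["img"][:,:,::-1]; cv2.imwrite(f"pics/{c}9.png",P[c])
b=lambda c,u,v,w,h:cv2.resize(P[c][v:v+h,u:u+w],(400,300),interpolation=cv2.INTER_CUBIC)
cv2.imwrite("pics/mos9.png",np.vstack([np.hstack([b("scene",255,165,100,75),b("top",285,180,100,75)]),np.hstack([b("wrist",120,60,400,300),b("scene",280,270,200,150)])]))
E
```

```text
time_s: 23.95
ee_pos: [0.6065, 0.0066, 0.1522]
eef_rot: [-1.572, -0.523, -0.021]
wrist_force: [-0.1, -0.2, -0.1]
finger_gap: 0.0375
time_s: 24.45
ee_pos: [0.5405, 0.0081, 0.2659]
eef_rot: [-1.571, -0.523, -0.021]
wrist_force: [0.3, 0.2, 0.5]
finger_gap: 0.0374
time_s: 24.75
ee_pos: [0.4656, 0.0101, 0.2696]
eef_rot: [-1.572, -0.523, -0.02]
wrist_force: [0.8, -0.5, 0.4]
finger_gap: 0.0376
```

View pics/mos9.png

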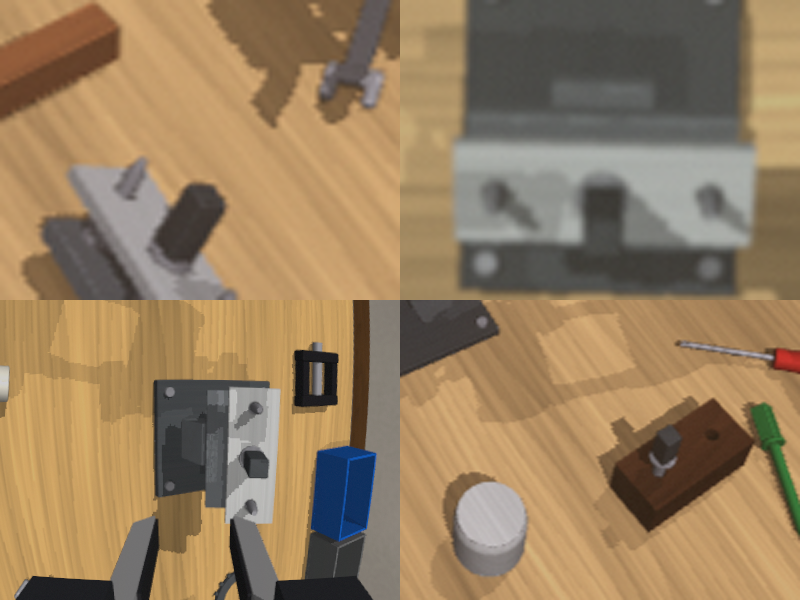

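The axle stands with its flange on the plate and the plate is flat on the shoulders. The short axle, tin and green piece are where they were. Handing in.

```bash
python3 -c "
from cell import r
r.close_job(); s=r.get_state(); print(s['time_s'],s['wrist_force'])"
```

```text
the job is handed in; nothing more can be done
the job is handed in; nothing more can be done
```

The link plate is on both dowels of the jig and the long axle is through the plate and both lugs. Both are released, and I handed the job in at about 25 s on the robot's clock. No verdict was reported.

- **Plate:** it met firm contact at z 129.0 mm on the jig, the seat height, under a 28 N press. The camera picture after release showed it flat on the shoulders with both dowels through it.
- **Axle:** the nose passed the plate, upper lug and lower lug with no noticeable contact force. The flange landed at an axle-origin z of 27.9 mm, against 28 mm for fully home.
- **Final picture:** the flange was on the plate, the gripper was clear, and the short axle, tin and green look-alike were where they had been. I did not look at the chainring after placing the axle. I never worked near it, apart from passing above while fetching the plate.
- **Disagreements:** the camera fits and the arm's own readings differed by about 1–3 mm at the jig. I aimed between the two, and the contact heights matched the given dimensions. The arm also swayed 1–5 mm after quick moves, so I let it settle before most of the fine moves. I did not compute the final tilt of the plate or axle from that last picture; I only judged it by eye.

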